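# Slide the guard sleeve over the valve stem and press it home

### The arm

A 7-joint arm with a two-finger parallel gripper is mounted at the origin on the work surface. World frame = base frame: x ahead of the robot, y to its left, z up, the work surface at z = 0. Lengths are in m, angles in rad, forces in N, time in s.
With the tool pointing down it reaches from about 0.4 to 0.85 m from the base axis. Payload 4.5 kg.
Tool frame: the origin (TCP) lies midway between the tips of the shut fingers; the grasp point (between the pads) lies 19 mm behind it (r.grip_depth is the distance from the TCP to the grasp point, in m); z points along the fingers, y is the line along which they close (so a half turn about z gives the same grasp; the last joint's range is limited). The gripper opens to 85 mm and grips with 20 to 120 N. Pads are 22 mm wide; open, the fingers measure 114 mm over their backs; the gripper's body (76 mm by 85 mm) begins 54 mm behind the grasp point. The pads swing forward as they close: fully open they stand 13 mm farther back than shut.
Start: joints at [-1.236, 0.689, -0.195, 1.565, 0.157, 0.902, -0.215], TCP at [0.185, 0.597, 0.231] pointing down, gripper open.
Joint ranges: [-3.01, 3.01], [-0.46, 2.08], [-1.47, 1.51], [0.13, 2.56], [-1, 4.14], [0.04, 2.09], [-2.66, 2.66]. Speed limits (rad/s): [2.57, 2.57, 3.14, 3.14, 3.14, 3.14, 3.14].

### API

Orientations are given as a 3x3 rotation matrix whose columns are the frame's x, y, z axes.
In Python, from cell import r gives the robot as it stands.
- The arm moves only by the tool play_rows, never from a script. Its arguments are lists of equal length, an entry for each row: "hand": the opening in per cent of the stroke, from 0 (shut) to 100 (fully open); "dp": the shift along the tool's x, y, z in cm, a list of three; "turn": the turn, a rotation vector about the tool's x, y, z in rad, a list of three. A call has 1 to 20 rows; each row is the pose to reach, as a shift and turn from the pose commanded when the call began, along the tool's axes at that moment; what a row does not reach only later rows make up. A row lasts 1/12 s, in which the tool goes at most 41.7 mm and 7.16 degrees, less where a joint would pass 70% of its speed; a pose out of reach is approached as far as the arm can. A call with a gripper value outside its range is refused whole. The fingers move at their own pace and stop on an object; "grip_force" is the grip in N (left out, the last holds). Time passes only in rows, so rows that repeat a pose let the fingers close. It gives the time, the measured TCP pose, the force, the opening and the grip force at its end, in the units of the state.
- r.observe(): the state, without advancing time (a new reading comes with each control period).
- r.camera(name): name is "side" or "top" or "wrist"; returns a dict with "frame" (420x560x3 uint8, red, green, blue), "z_map" (420x560 float32, m along the optical axis (not along the pixel's ray), 0 where there is no reading), "mtx" (3x3 intrinsics, pixels), "cam_to_world" (4x4, takes a point from camera to world coordinates). Camera axes: x right, y down, z forward; pixel columns grow to the right and rows downward; lengths in m; the calibration is good to about 2 mm. A picture is of the moment at which its call begins.
- r.close_job(): hands the job in; it is judged then, once.
The state is a dict: "clock": time; "q": joint angles; "qvel": joint speeds; "joint_torque": joint torques, N m; "tcp_pos": TCP position; "tool_rot": TCP orientation; "ft_force": force on the tool from outside, world axes, zero at the start; "wrist_torque": the same for the moment, N m; "grip_width": finger opening in m; "gripper_force": force on a finger pad.
Only numpy, scipy, OpenCV 4.12 (cv2) and the standard library are available. Lean on these libraries where they do the work, as an engineer would, in place of code of your own. Each camera call takes 0.05 s, during which the arm holds its last target. There are 200 camera calls.

### The job

Slide the big blue sleeve along the deck of the assembly jig, without lifting it off or tipping it over, onto the yellow nest plate until its bore sits over the valve stem, whose exact place you have to feel for. Then press the sleeve straight down so that it goes over the stem and pushes the braked nest plate fully down to its stop, and leave it there, upright. Do not shift the other things on the bench or on the deck.

Things in the scene. Friction and masses are not known exactly. Their poses are not given: they have to be found in the camera images.
- sleeve: Blue plastic guard sleeve, a loose thick-walled tube standing upright on the deck, 88 mm outside diameter (too wide for an 85 mm gripper), through bore 48 mm, wall 20 mm, 50 mm tall, 0.24 to 0.38 kg. Origin: centre of its underside; z along its axis, up.
- jig: Assembly jig, fixed to the bench: a flat bare-aluminium deck on four blue legs, 200 mm (its x) by 360 mm (its y), deck surface 80 mm above the bench. Origin: on the bench under the deck's centre. The sleeve starts inside the black-lined rectangle on the +y half; the -y half has a 128 mm square window, centred at jig (0, -95 mm), which the yellow nest plate fills. There are no guides or rims.
- nest_centre (a point): Middle of the window at deck-surface height, fixed to the jig, axes as the jig's. The fixed upright steel valve stem (45 mm diameter, tapering over its last 4.5 mm to a 40 mm top face 1.5 mm below the deck surface, so a sleeve slides over it while the nest is up) stands within 6.5 mm of this point in the jig's x and in its y, elsewhere every time; its pose is not reported.
- nest (a joint): How far the nest plate has been pushed down, m: 0 = up, level with the deck (0.5 mm below it), as at the start; 0.030 = fully down on its stop. It does not tilt, a brake holds it at any height, and it yields to about 16 N in all (the sleeve's weight included). It can go down under the sleeve only when the bore is over the stem; otherwise the sleeve lands on the stem's top.
- nest_top (a point): Centre of the upper face of the yellow nest plate, 126 by 126 mm, 10 mm thick, with a 67 mm round hole through which the stem's steel top is seen. Moves down with the nest; straight below nest_centre.
- manifold_red: Bystander: steel valve manifold with red T-handles, 60 x 85 x 115 mm, standing loose on the bench. Origin: centre of its underside.
- manifold_yellow: Bystander: the same with yellow T-handles. Origin: centre of its underside.
- mug: Bystander: brass mug, 76 mm diameter, 85 mm tall, loose on the bench. Origin: centre of its underside.
- screwdriver: Bystander: screwdriver lying loose on the bench.
- wrench: Bystander: wrench lying loose on the bench.
- gland_nut: Bystander: small brass nut, 28 mm diameter, 30 mm tall, standing loose on the deck near its +x edge, about 83 mm off the deck's middle line. Origin: centre of its underside.
Not all that is in view belongs to the job. What is shaped like the sleeve but green is not meant.

How it is judged:
By the outcome, as a careful person would: the job done as asked, in the order asked, and still so for the second after the job is handed in, with the robot touching nothing.
It also fails if it takes over 64 s, if anything falls off the work surface, if the arm or the gripper's body presses on something with over 40 N, if the wrist force passes 120 N, or if a joint passes its speed limit or range.

## Working session

There is one attempt and no reset: what is moved stays moved. The work goes in short steps, Python scripts to look and compute and a tool call to move; the robot and the scene stay as the last step left them, time stands still between calls to the robot, and variables do not carry over. Pictures are saved under pics/ and viewed, at most 10 in all, crops included, and the job is handed in when it is done.

Besides the shell and the picture viewer there is one more tool, called as name(argument=value, ...), one argument or row to a line, values as JSON. play_rows: Moves the arm, as the interface text tells. Its arguments: {"type":"object","properties":{"hand":{"type":"array"},"dp":{"type":"array"},"turn":{"type":"array"},"grip_force":{"type":"number"}},"required":["hand","dp","turn"]}

```bash
mkdir -p pics; ls
python3 - <<'E'
from cell import r
import cv2,numpy as np
s=r.observe()
for k in s: print(k,np.round(s[k],3).tolist())
for n in("top","side"):
    c=r.camera(n); cv2.imwrite(f"pics/{n}0.png",c["frame"][:,:,::-1]); np.savez(f"{n}0.npz",**c)
    print(n,c["mtx"].tolist(),np.round(c["cam_to_world"],3).tolist())
E
```

```text
pics
clock 0.0
q [-1.236, 0.69, -0.195, 1.566, 0.157, 0.903, -0.215]
qvel [0.001, 0.001, 0.001, -0.002, 0.001, 0.0, -0.002]
joint_torque [-0.0, -53.961, -1.267, -15.855, 0.009, 0.009, 0.0]
tcp_pos [0.185, 0.596, 0.23]
tool_rot [[-0.955, 0.296, -0.0], [0.296, 0.955, -0.002], [-0.0, -0.002, -1.0]]
ft_force [-0.182, -0.433, -0.304]
wrist_torque [-0.007, 0.05, -0.017]
gripper_force 0.0
grip_width 0.085
top [[486.1673805075867, 0.0, 288.8872131395613], [0.0, 486.1673805075867, 207.78715353134433], [0.0, 0.0, 1.0]] [[-0.015, -0.988, 0.156, 0.327], [-1.0, 0.016, 0.006, 0.049], [-0.008, -0.156, -0.988, 1.251], [0.0, 0.0, 0.0, 1.0]]
side [[526.0068224639816, 0.0, 285.6386933946367], [0.0, 526.0068224639816, 205.88590030499674], [0.0, 0.0, 1.0]] [[-0.962, -0.211, 0.175, 0.221], [-0.274, 0.759, -0.591, 1.044], [-0.008, -0.616, -0.787, 1.371], [0.0, 0.0, 0.0, 1.0]]
```

View pics/top0.png

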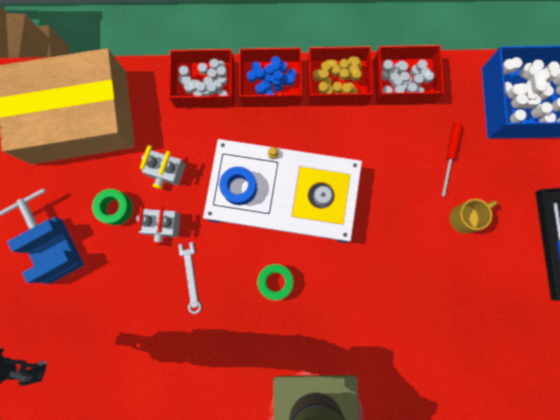

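View pics/side0.png

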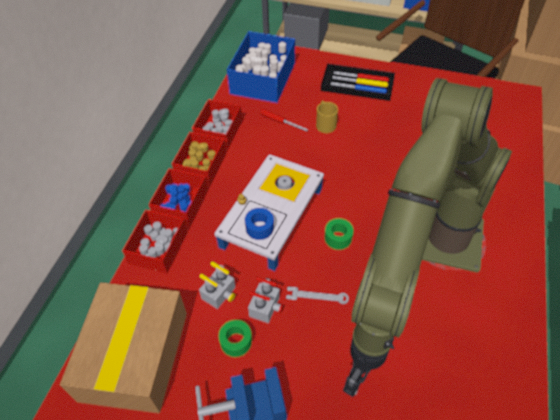

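The target sleeve is the blue ring in the black-lined rectangle, top view (238,185). The green rings at (111,207) and (276,282) are decoys. The nest plate is at (321,194) with the stem top in its hole, and the nut is at (273,153).

```bash
cat > h.py <<'E'
import numpy as np,cv2
def pts(c):
    z=c["z_map"];K=c["mtx"];v,u=np.indices(z.shape)
    P=np.stack([(u-K[0,2])/K[0,0]*z,(v-K[1,2])/K[1,1]*z,z],-1)
    T=c["cam_to_world"];return P@T[:3,:3].T+T[:3,3]
def ray(c,u,v,h):
    K=c["mtx"];T=c["cam_to_world"]
    d=T[:3,:3]@np.array([(u-K[0,2])/K[0,0],(v-K[1,2])/K[1,1],1]);o=T[:3,3]
    return o+d*(h-o[2])/d[2]
E
python3 - <<'E'
from h import *
for n,crop in(("top",(130,250,195,375)),("side",(150,270,210,330))):
    c=dict(np.load(f"{n}0.npz"));P=pts(c);f=c["frame"];hsv=cv2.cvtColor(f,cv2.COLOR_RGB2HSV)
    a,b,l,m=crop;roi=np.zeros(f.shape[:2],bool);roi[a:b,l:m]=1
    H,S,V=hsv[...,0],hsv[...,1],hsv[...,2]
    blue=roi&(H>100)&(H<125)&(S>120)&(P[...,2]>.115)
    p=P[blue];(x,y),rad=cv2.minEnclosingCircle(p[:,:2].astype(np.float32));print(n,"sleeve",x,y,rad,np.median(p[:,2]),blue.sum())
    yel=(roi&(H>20)&(H<35)&(S>150)&(V>120)&(P[...,2]>.06)&(P[...,2]<.095)).astype(np.uint8)
    yel=cv2.morphologyEx(yel,cv2.MORPH_OPEN,np.ones((5,5)))>0
    q=P[yel];print("nest",cv2.minAreaRect((q[:,:2]*1000).astype(np.float32)),np.median(q[:,2]))
    deck=roi&(P[...,2]>.07)&(P[...,2]<.15)
    print("deck",cv2.minAreaRect((P[deck][:,:2]*1000).astype(np.float32)))
    o=cv2.resize(f[a:b,l:m,::-1],None,fx=4,fy=4,interpolation=cv2.INTER_CUBIC)
    cv2.imwrite(f"pics/{n}crop.png",o)
    cx,cy=((321,195) if n=="top" else (285,182))
    print(np.round(P[cy-14:cy+15:2,cx,2],3),np.round(P[cy,cx-14:cx+15:2,2],3),P[cy,cx])
E
```

```text
top sleeve 0.4628729224205017 0.12340869009494781 0.15544642508029938 0.13017107808715478 726
nest ((542.12890625, -22.675514221191406), (124.42285919189453, 124.9591064453125), 80.31063079833984) 0.08015703496667781
deck ((559.4676513671875, 71.45735168457031), (361.00311279296875, 201.1535186767578), 80.05055236816406)
[0.078 0.036 0.032 0.077 0.079 0.085 0.078 0.081 0.079 0.083 0.079 0.076
 0.043 0.04  0.082] [0.032 0.032 0.037 0.06  0.074 0.079 0.077 0.081 0.081 0.079 0.083 0.08
 0.077 0.038 0.079] [ 0.54155861 -0.02350585  0.08091113]
side sleeve 0.40259993076324463 0.5940364003181458 0.4851375222206116 0.12818387173049728 421
nest ((539.5309448242188, -21.148902893066406), (123.27864837646484, 122.49232482910156), 80.60831451416016) 0.07887122672331026
deck ((650.89697265625, 112.77723693847656), (483.8192443847656, 373.2532653808594), 80.21387481689453)
[0.082 0.072 0.078 0.07  0.077 0.081 0.078 0.083 0.08  0.075 0.067 0.077
 0.077 0.079 0.08 ] [0.078 0.079 0.032 0.042 0.079 0.082 0.078 0.083 0.08  0.078 0.072 0.038
 0.074 0.077 0.079] [ 0.53668995 -0.01615444  0.08261733]
```

View pics/topcrop.png

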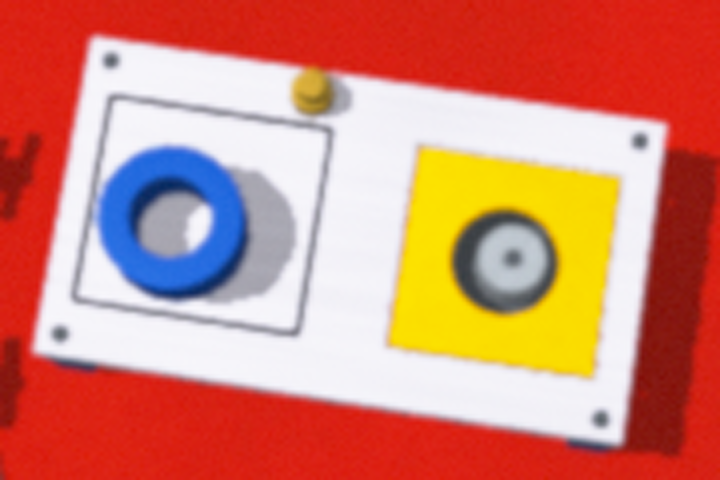

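The enlarged crop confirms the blue ring inside the black rectangle as the sleeve. The stem top shows at crop (512,257), off the nest centre (504,262) towards jig −y.

```bash
cat >> h.py <<'E'
def ring(c,mask,h):
    cs,_=cv2.findContours(mask.astype(np.uint8),cv2.RETR_EXTERNAL,cv2.CHAIN_APPROX_NONE)
    k=max(cs,key=cv2.contourArea)[:,0,:]
    w=np.array([ray(c,u,v,h)[:2] for u,v in k])*1000
    (x,y),d,a=cv2.fitEllipse(w.astype(np.float32)); return np.round([x,y,*d],1)
E
python3 - <<'E'
from h import *
for n,crop,st in(("top",(130,250,195,375),(323,194)),("side",(150,270,210,330),(285,182))):
    c=dict(np.load(f"{n}0.npz"));f=c["frame"];P=pts(c);hsv=cv2.cvtColor(f,cv2.COLOR_RGB2HSV)
    a,b,l,m=crop;roi=np.zeros(f.shape[:2],bool);roi[a:b,l:m]=1
    H,S,V=hsv[...,0],hsv[...,1],hsv[...,2]
    bl=roi&(H>100)&(H<125)&(S>120)
    print(n,"outer(top)",ring(c,bl&(P[...,2]>.12)&(P[...,2]<.14),.13))
    # bore: non-blue hole inside sleeve
    nb,lab,stt,cen=cv2.connectedComponentsWithStats(bl.astype(np.uint8));i=1+np.argmax(stt[1:,4]);s=lab==i
    cs,hi=cv2.findContours(s.astype(np.uint8),cv2.RETR_CCOMP,cv2.CHAIN_APPROX_NONE)
    print([(len(k),cv2.fitEllipse(np.array([ray(c,*p,.13)[:2]*1000 for p in k[:,0]],np.float32))) for k in cs if len(k)>20])
    u0,v0=st;near=np.zeros_like(roi);near[v0-17:v0+18,u0-17:u0+18]=1
    hole=near&~((H>15)&(H<40)&(S>120))
    print("hole",ring(c,hole,.0795))
    V2=cv2.resize(V,None,fx=1,fy=1)
    for th in(110,125,140):
        bright=near&(S<60)&(V>th)
        bright=cv2.morphologyEx(bright.astype(np.uint8),cv2.MORPH_CLOSE,np.ones((5,5)))>0
        print("stem",th,ring(c,bright,.0785))
E
```

```text
top outer(top) [561.7 175.5  82.7  84.5]
[(103, ((559.7640380859375, 174.24705505371094), (82.41857147216797, 90.19447326660156), 123.90444946289062)), (53, ((558.4578857421875, 173.60511779785156), (40.82878112792969, 48.395755767822266), 22.61882781982422))]
hole [541.5 -23.2  59.   59.8]
stem 110 [541.6 -26.5  42.7  49.8]
stem 125 [543.2 -27.1  41.4  44.3]
stem 140 [543.7 -27.2  40.   42.3]
side outer(top) [558.7 184.4  81.   84.9]
[(84, ((555.0050048828125, 194.30804443359375), (81.082275390625, 109.64015197753906), 20.034101486206055)), (27, ((554.1272583007812, 195.50074768066406), (25.43290138244629, 35.14936447143555), 108.58517456054688))]
hole [539.  -16.7  55.6  56.7]
stem 110 [539.3 -17.8  45.1  53.6]
stem 125 [539.6 -18.   42.1  54.2]
stem 140 [540.4 -18.5  39.1  54.6]
```

View pics/sidecrop.png

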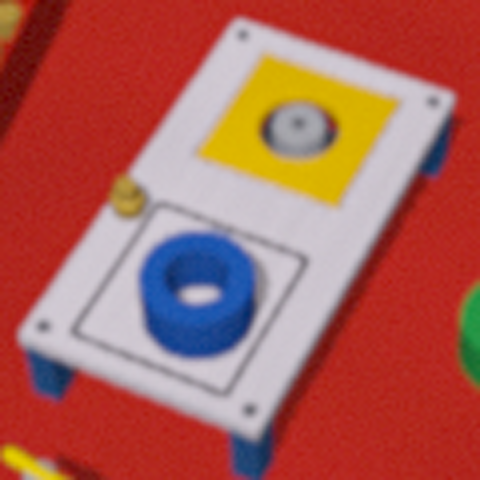

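play_rows(
  hand=[45,45,45,45,45,45,45,45,45,45,45,45,45,45,45,45,45,45,45,45],
  dp=[
    [-3,-1.5,0],
    [-6,-3.2,0],
    [-9,-4.8,0],
    [-12,-6.4,0],
    [-15,-8,0],
    [-18,-9.7,0],
    [-21,-11.3,0],
    [-24,-12.9,0],
    [-27,-14.5,0],
    [-30,-16.1,0],
    [-33,-17.7,0],
    [-36,-19.3,0],
    [-39,-20.9,0],
    [-42,-22.5,0],
    [-45,-24.1,0],
    [-47,-25.2,0],
    [-48,-25.75,0],
    [-48,-25.75,0],
    [-48,-25.75,0],
    [-48,-25.75,0],
  ],
  turn=[
    [0,0,-0.03],
    [0,0,-0.06],
    [0,0,-0.09],
    [0,0,-0.13],
    [0,0,-0.13],
    [0,0,-0.13],
    [0,0,-0.13],
    [0,0,-0.13],
    [0,0,-0.13],
    [0,0,-0.13],
    [0,0,-0.13],
    [0,0,-0.13],
    [0,0,-0.13],
    [0,0,-0.13],
    [0,0,-0.13],
    [0,0,-0.13],
    [0,0,-0.13],
    [0,0,-0.13],
    [0,0,-0.13],
    [0,0,-0.13],
  ],
  grip_force=30,
)

```text
clock: 1.77
tcp_pos: [0.5655, 0.2114, 0.2312]
tool_rot: [[-0.986, 0.167, -0.002], [0.167, 0.986, 0.002], [0.002, 0.001, -1.0]]
ft_force: [-0.9, 0.1, 1.2]
grip_width: 0.0383
gripper_force: 0.0
```

Run:
```python
from cell import r
from h import *
c=r.camera("wrist");np.savez("w1.npz",**c);cv2.imwrite("pics/w1.png",c["frame"][:,:,::-1])
t=r.camera("top");np.savez("t1.npz",**t)
s=r.observe();print(s["clock"],s["tcp_pos"],np.round(s["tool_rot"],4),s["ft_force"],s["grip_width"])
print(np.round(c["cam_to_world"],3),c["mtx"])
```

```text
1.8667 [0.56574723 0.21123205 0.23140333] [[-9.861e-01  1.662e-01 -9.000e-04]
 [ 1.662e-01  9.861e-01  1.200e-03]
 [ 1.100e-03  1.100e-03 -1.000e+00]] [ 0.05220884 -0.32118753 -0.05876699] 0.038509658224259696
[[ 0.166  0.933  0.319  0.484]
 [ 0.986 -0.158 -0.054  0.226]
 [ 0.     0.323 -0.946  0.374]
 [ 0.     0.     0.     1.   ]] [[346.91035071   0.         282.20597912]
 [  0.         346.91035071 210.43054841]
 [  0.           0.           1.        ]]
```

View pics/w1.png

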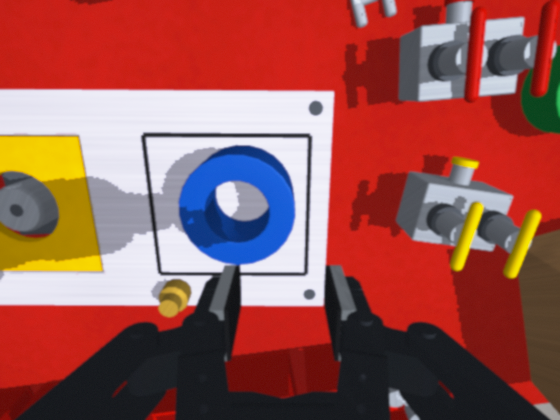

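Wrist view: the sleeve's top ring is centred near (238,207) and the stem top near (18,210). The fingers, at (240,310) and (335,310), are still above everything. Next I fit the ring and the stem.

Run:
```python
from h import *
c=dict(np.load("w1.npz"));f=c["frame"];hsv=cv2.cvtColor(f,cv2.COLOR_RGB2HSV);H,S,V=[hsv[...,i] for i in range(3)]
P=pts(c)
roi=np.zeros(H.shape,bool);roi[130:275,165:305]=1
b=roi&(H>100)&(H<125)&(S>120)&(abs(P[...,2]-.13)<.006)
print("sleeve zmed",np.median(P[b][:,2]))
m=cv2.morphologyEx(b.astype(np.uint8),cv2.MORPH_OPEN,np.ones((3,3)))
cs,hi=cv2.findContours(m,cv2.RETR_CCOMP,cv2.CHAIN_APPROX_NONE)
for k in cs:
    if len(k)>60: print(len(k),cv2.fitEllipse(np.array([ray(c,*p,.13)[:2]*1000 for p in k[:,0]],np.float32)))
roi[:]=0;roi[165:245,0:65]=1
s=roi&(abs(P[...,2]-.079)<.006)&(S<70)
print("stem",ring(c,cv2.morphologyEx(s.astype(np.uint8),cv2.MORPH_OPEN,np.ones((5,5))),.0785))
for dr in(0,): print("stem dot",ray(c,17,211,.0785))
y=(H>20)&(H<35)&(S>150)&(abs(P[...,2]-.0795)<.01)
# top cam
t=dict(np.load("t1.npz"));print("arm-in-way check",t["frame"][194,323],t["frame"][170,238])
```

```text
sleeve zmed 0.12978266958031753
326 ((560.9893188476562, 178.8694610595703), (84.92518615722656, 86.61402893066406), 61.41648864746094)
177 ((560.7265014648438, 179.26885986328125), (46.704132080078125, 47.32615280151367), 118.5716781616211)
stem [543.  -21.7  41.2  44.9]
stem dot [ 0.54427497 -0.02611731  0.0785    ]
arm-in-way check [68 73 77] [107 114  75]
```

play_rows(
  hand=[45,45,45,45,45,45,45,45,45,45,10,10,10,10,10,10],
  dp=[
    [-0.07,0.14,1.5],
    [-0.07,0.14,4],
    [-0.07,0.14,6.5],
    [-0.07,0.14,8.5],
    [-0.07,0.14,10],
    [-0.07,0.14,11],
    [-0.07,0.14,11.8],
    [-0.07,0.14,11.8],
    [-0.07,0.14,11.8],
    [-0.07,0.14,11.8],
    [-0.07,0.14,11.8],
    [-0.07,0.14,11.8],
    [-0.07,0.14,11.8],
    [-0.07,0.14,11.8],
    [-0.07,0.14,11.8],
    [-0.07,0.14,11.8],
  ],
  turn=[
    [0,0,0],
    [0,0,0],
    [0,0,0],
    [0,0,0],
    [0,0,0],
    [0,0,0],
    [0,0,0],
    [0,0,0],
    [0,0,0],
    [0,0,0],
    [0,0,0],
    [0,0,0],
    [0,0,0],
    [0,0,0],
    [0,0,0],
    [0,0,0],
  ],
  grip_force=40,
)

```text
clock: 3.2
tcp_pos: [0.5688, 0.2104, 0.1145]
tool_rot: [[-0.985, 0.17, 0.002], [0.17, 0.985, 0.001], [-0.001, 0.001, -1.0]]
ft_force: [-1.6, 0.1, 7.5]
grip_width: 0.02
gripper_force: 41.5
```

Run:
```python
from cell import r
from h import *
c=r.camera("wrist");np.savez("w2.npz",**c);cv2.imwrite("pics/w2.png",c["frame"][:,:,::-1])
s=r.observe();print(s["clock"],s["tcp_pos"],s["ft_force"],s["wrist_torque"],s["grip_width"],s["gripper_force"])
```

```text
3.25 [0.56875956 0.21044571 0.11447411] [-1.60894884 -0.6819069   6.64903978] [ 0.0092103   0.28130416 -0.01910159] 0.020049152327966776 41.477675980422646
```

View pics/w2.png

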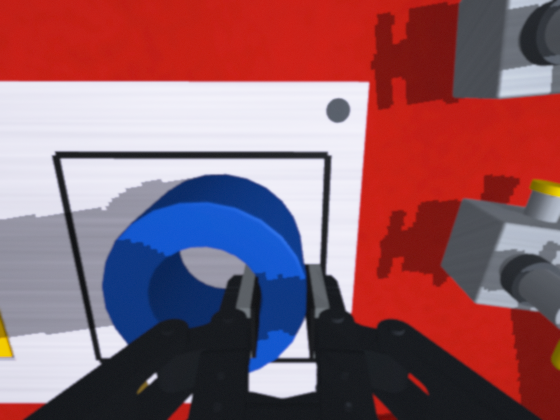

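Gripped on the +y wall at width 20 mm: the ring is at (205,285) and the fingers straddle its wall. Next I measure the sleeve centre relative to the tool.

```bash
cat > sl.py <<'E'
from h import *
from scipy.optimize import least_squares
def sleeve(c,zt=.13):
    hsv=cv2.cvtColor(c["frame"],cv2.COLOR_RGB2HSV);H,S=hsv[...,0],hsv[...,1];P=pts(c)
    b=(H>100)&(H<125)&(S>120)&(abs(P[...,2]-zt)<.005)
    v,u=np.nonzero(cv2.morphologyEx(b.astype(np.uint8),cv2.MORPH_OPEN,np.ones((3,3))))
    w=np.array([ray(c,a,b_,zt)[:2] for a,b_ in zip(u,v)])*1000
    # boundary points of annulus: robust fit to nearest of radii 24/44
    m=np.zeros(H.shape,np.uint8);m[v,u]=1
    e=np.nonzero(m-cv2.erode(m,np.ones((3,3))));w=np.array([ray(c,a,b_,zt)[:2] for b_,a in zip(*e)])*1000
    def f(p):
        d=np.hypot(*(w-p).T);return np.minimum(abs(d-24),abs(d-43.7))
    best=min((least_squares(f,x0,loss="soft_l1",f_scale=.7) for x0 in [w.mean(0)+[i,j] for i in(-8,0,8) for j in(-8,0,8)]),key=lambda s:s.cost)
    return best.x,best.cost/len(w),len(w)
E
python3 - <<'E'
from sl import *
for n in("w1","w2","top0"):
    c=dict(np.load(n+".npz"));print(n,sleeve(c))
E
```

```text
w1 (array([561.16278064, 178.96442809]), np.float64(0.9247873081545704), 863)
w2 (array([562.9045491 , 179.39637735]), np.float64(1.3952241283353455), 1440)
top0 (array([560.98550422, 176.5289613 ]), np.float64(2.3643419583732874), 299)
```

play_rows(
  hand=[10,10,10,10,10,10,10,10,10,10,10,10,10,10,10,10,10,10,10,10],
  dp=[
    [-0.05,-0.6,0],
    [-0.15,-1.8,0],
    [-0.23,-3,0],
    [-0.32,-4.2,0],
    [-0.42,-5.4,0],
    [-0.5,-6.6,0],
    [-0.6,-7.8,0],
    [-0.7,-9,0],
    [-0.8,-10.2,0],
    [-0.9,-11.4,0],
    [-1,-12.6,0],
    [-1.1,-13.8,0],
    [-1.2,-15,0],
    [-1.3,-16.2,0],
    [-1.37,-17.4,0],
    [-1.45,-18.6,0],
    [-1.52,-19.6,0],
    [-1.57,-20.2,0],
    [-1.57,-20.45,0],
    [-1.57,-20.45,0],
  ],
  turn=[
    [0,0,0],
    [0,0,0],
    [0,0,0],
    [0,0,0],
    [0,0,0],
    [0,0,0],
    [0,0,0],
    [0,0,0],
    [0,0,0],
    [0,0,0],
    [0,0,0],
    [0,0,0],
    [0,0,0],
    [0,0,0],
    [0,0,0],
    [0,0,0],
    [0,0,0],
    [0,0,0],
    [0,0,0],
    [0,0,0],
  ],
)

```text
clock: 4.92
tcp_pos: [0.5496, 0.0049, 0.1139]
tool_rot: [[-0.985, 0.171, 0.002], [0.171, 0.985, 0.0], [-0.002, 0.001, -1.0]]
ft_force: [1.1, -0.0, 5.3]
grip_width: 0.0203
gripper_force: 42.5
```

Run:
```python
from cell import r
from sl import *
c=r.camera("wrist");np.savez("w3.npz",**c);cv2.imwrite("pics/w3.png",c["frame"][:,:,::-1])
s=r.observe();print(s["clock"],s["tcp_pos"],np.round(s["tool_rot"],3).tolist(),s["ft_force"],s["wrist_torque"],s["grip_width"],s["gripper_force"])
print(sleeve(c))
```

```text
4.9667 [0.54964933 0.00495633 0.11393979] [[-0.985, 0.171, 0.002], [0.171, 0.985, 0.0], [-0.002, 0.0, -1.0]] [1.19860411 1.15063088 6.38996532] [ 0.34075286 -0.07755064  0.03135342] 0.019861739780049854 42.44573739822954
(array([543.79896942, -25.66068759]), np.float64(1.3631465118432564), 1395)
```

View pics/w3.png

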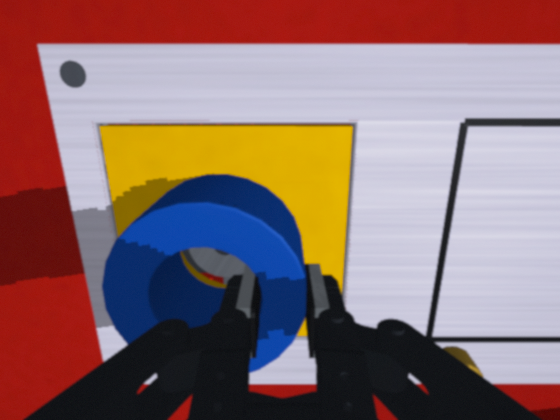

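The sleeve is on the nest plate, with its ring at (205,285). The stem top shows grey inside the bore near (215,260). Now a test press.

play_rows(
  hand=[10,10,10,10,10,10],
  dp=[
    [0,0,0.1],
    [0,0,0.2],
    [0,0,0.3],
    [0,0,0.4],
    [0,0,0.4],
    [0,0,0.4],
  ],
  turn=[
    [0,0,0],
    [0,0,0],
    [0,0,0],
    [0,0,0],
    [0,0,0],
    [0,0,0],
  ],
  grip_force=70,
)

```text
clock: 5.47
tcp_pos: [0.5497, 0.0051, 0.1103]
tool_rot: [[-0.985, 0.171, 0.002], [0.171, 0.985, -0.0], [-0.002, 0.0, -1.0]]
ft_force: [-0.5, 1.2, 9.1]
grip_width: 0.019
gripper_force: 68.9
```

play_rows(
  hand=[10,10,10,10,10,10,10,10],
  dp=[
    [0,0,0.1],
    [0,0,0.2],
    [0,0,0.3],
    [0,0,0.4],
    [0,0,0.5],
    [0,0,0.6],
    [0,0,0.6],
    [0,0,0.6],
  ],
  turn=[
    [0,0,0],
    [0,0,0],
    [0,0,0],
    [0,0,0],
    [0,0,0],
    [0,0,0],
    [0,0,0],
    [0,0,0],
  ],
)

```text
clock: 6.13
tcp_pos: [0.5495, 0.0051, 0.1045]
tool_rot: [[-0.985, 0.171, 0.002], [0.171, 0.985, -0.0], [-0.002, 0.0, -1.0]]
ft_force: [-1.2, 1.0, 12.5]
grip_width: 0.0188
gripper_force: 69.3
```

Run:
```python
from cell import r
from sl import *
c=r.camera("wrist");cv2.imwrite("pics/w4.png",c["frame"][:,:,::-1])
s=r.observe();print(s["clock"],s["tcp_pos"],s["ft_force"],s["wrist_torque"],s["grip_width"])
P=pts(c);hsv=cv2.cvtColor(c["frame"],cv2.COLOR_RGB2HSV);H,S=hsv[...,0],hsv[...,1]
b=(H>100)&(H<125)&(S>120)&(P[...,2]>.105);z=P[b][:,2];h,e=np.histogram(z,bins=np.arange(.1,.14,.002));print(h,e[h.argmax()],np.median(z[z>e[h.argmax()]-.003]))
y=(H>20)&(H<35)&(S>150)&(P[...,2]>.04)&(P[...,2]<.09);print("nest z",np.median(P[y][:,2]))
bt=b&(abs(P[...,2]-e[h.argmax()])<.006);Q=P[bt];A=np.c_[Q[:,:2]-Q[:,:2].mean(0),np.ones(len(Q))];print("tilt",np.linalg.lstsq(A,Q[:,2],rcond=None)[0])
```

```text
6.1833 [0.54952285 0.00511619 0.10452349] [-0.94634101  0.60916057 11.1328105 ] [ 0.44428605  0.26096811 -0.09441078] 0.018867019430051635
[   0    0  195  365  366  352  339  351  464 9561 5939   37   37   24
   22   10    6   15   11    0] 0.11800000000000002 0.1198178610790179
nest z 0.06978982258901839
tilt [ 0.00931553 -0.00517986  0.11951151]
```

The camera shows the sleeve top at 119.8 mm and the nest at 69.8 mm, so the bore is over the stem and the plate is going down.

play_rows(
  hand=[10,10,10,10,10,10,10,10,10,10,10,10,10,10],
  dp=[
    [0,0,0.2],
    [0,0,0.4],
    [0,0,0.6],
    [0,0,0.8],
    [0,0,1.0],
    [0,0,1.2],
    [0,0,1.4],
    [0,0,1.6],
    [0,0,1.8],
    [0,0,1.95],
    [0,0,2.05],
    [0,0,2.15],
    [0,0,2.15],
    [0,0,2.15],
  ],
  turn=[
    [0,0,0],
    [0,0,0],
    [0,0,0],
    [0,0,0],
    [0,0,0],
    [0,0,0],
    [0,0,0],
    [0,0,0],
    [0,0,0],
    [0,0,0],
    [0,0,0],
    [0,0,0],
    [0,0,0],
    [0,0,0],
  ],
)

```text
clock: 7.35
tcp_pos: [0.5494, 0.0052, 0.0839]
tool_rot: [[-0.985, 0.171, 0.002], [0.171, 0.985, -0.0], [-0.002, -0.0, -1.0]]
ft_force: [-2.6, 2.5, 20.1]
grip_width: 0.0189
gripper_force: 70.2
```

play_rows(
  hand=[10,10,10,10,10],
  dp=[
    [0,0,0.1],
    [0,0,0.2],
    [0,0,0.3],
    [0,0,0.3],
    [0,0,0.3],
  ],
  turn=[
    [0,0,0],
    [0,0,0],
    [0,0,0],
    [0,0,0],
    [0,0,0],
  ],
)

```text
clock: 7.77
tcp_pos: [0.5495, 0.0053, 0.0836]
tool_rot: [[-0.985, 0.171, 0.004], [0.171, 0.985, -0.001], [-0.004, -0.001, -1.0]]
ft_force: [-7.7, 2.1, 44.8]
grip_width: 0.0188
gripper_force: 72.7
```

On the stop: force climbs to 45 N with no further travel. Relax, open and retreat straight up.

play_rows(
  hand=[10,10,40,40,40,40,40,40,40,40,40,40,40,40,40,40],
  dp=[
    [0,0,-0.3],
    [0,0,-0.5],
    [0,0,-0.5],
    [0,0,-0.5],
    [0,0,-0.5],
    [0,0,-0.5],
    [0,0,-0.8],
    [0,0,-1.3],
    [0,0,-2],
    [0,0,-3],
    [0,0,-5],
    [0,0,-7.5],
    [0,0,-10],
    [0,0,-12.5],
    [0,0,-14],
    [0,0,-14],
  ],
  turn=[
    [0,0,0],
    [0,0,0],
    [0,0,0],
    [0,0,0],
    [0,0,0],
    [0,0,0],
    [0,0,0],
    [0,0,0],
    [0,0,0],
    [0,0,0],
    [0,0,0],
    [0,0,0],
    [0,0,0],
    [0,0,0],
    [0,0,0],
    [0,0,0],
  ],
)

```text
clock: 9.1
tcp_pos: [0.5513, 0.0063, 0.2233]
tool_rot: [[-0.985, 0.17, 0.008], [0.17, 0.985, 0.001], [-0.008, 0.002, -1.0]]
ft_force: [-0.1, 0.5, 0.2]
grip_width: 0.0343
gripper_force: 0.0
```

Run:
```python
from cell import r
from h import *
c=r.camera("wrist");cv2.imwrite("pics/w5.png",c["frame"][:,:,::-1])
s=r.observe();print(s["clock"],s["tcp_pos"],s["ft_force"],s["grip_width"])
P=pts(c);hsv=cv2.cvtColor(c["frame"],cv2.COLOR_RGB2HSV);H,S=hsv[...,0],hsv[...,1]
b=(H>100)&(H<125)&(S>120)&(abs(P[...,2]-.0995)<.005);Q=P[b];A=np.c_[Q[:,:2]-Q[:,:2].mean(0),np.ones(len(Q))]
print("sleeve top z",np.median(Q[:,2]),len(Q),"tilt",np.linalg.lstsq(A,Q[:,2],rcond=None)[0])
y=(H>20)&(H<35)&(S>150)&(P[...,2]>.03)&(P[...,2]<.09);print("nest z",np.median(P[y][:,2]))
w=(S<40)&(hsv[...,2]>200)&(abs(P[...,2]-.08)<.01);print("deck z",np.median(P[w][:,2]))
```

```text
9.15 [0.55022498 0.00604672 0.2213264 ] [-0.23726039 -1.18696679 -0.13116387] 0.03426726391651108
sleeve top z 0.09921870415234363 6201 tilt [ 0.00155554 -0.00114327  0.09913756]
nest z 0.04927210213090355
deck z 0.07967861238845841
```

View pics/w5.png

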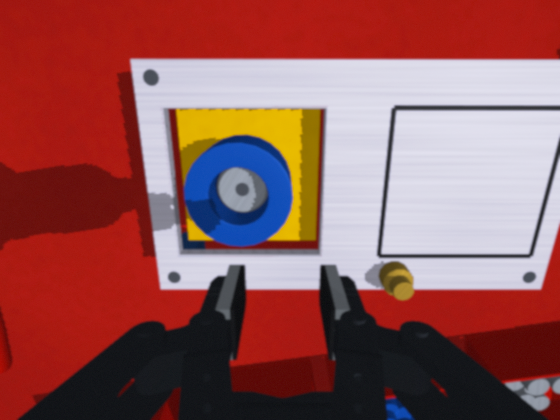

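The sleeve stands upright around the stem, ring at (238,190). Its top is at 99.2 mm and the nest at 49.3 mm, about 30 mm down. The nut at (397,280) still stands, and the robot touches nothing.

```bash
python3 -c "
from cell import r
print(r.close_job())"
```

```text
the job is handed in; nothing more can be done
None
```

The sleeve is upright over the valve stem with the nest plate about 30 mm down on its stop, the arm is clear, and the job was handed in at about 9 s.

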